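# Fit the spacer collar and its retaining clip on a bench turntable spindle

## Task

Finish assembling the sculptor's bench turntable: put the loose spacer collar over the spindle so that it lies flat on the disc, then push the open spring clip sideways into the spindle groove just above the collar until it snaps fully home. The spindle sits in a soft bush and yields, so push by feel and gently: far enough for the snap, but never push the spindle with more than 25 N (about 11 mm out of place), which would tear the bush. Let everything go and leave the jar, the stone block and the wooden tool where they are.

Things in the scene. Friction and masses are not known exactly. Their poses are not given: they have to be found in the camera images.
- turntable: Fixed bench turntable: grey foot, dark round disc 170 in diameter, its flat top 60 above the bench. Origin under its centre at bench level. In its middle stands an upright steel spindle in a soft bush: the spindle yields sideways about 1 mm per 2.2 N in any direction (14 mm at most) and springs back; over 11.5 mm (25 N) tears the bush.
- spindle_groove (a point): On the spindle axis, 26.5 above the disc top: the height of the clip's middle when it lies on the seated collar. Spindle: diameter 24 up to 22 above the disc, then a groove (root diameter 12) from 22 to 32 above the disc, then a 24 head from 32 to 43 with chamfered top.
- collar_center (a point): Loose plain aluminium ring (spacer collar): outside diameter 50, bore 29, height 24, about 160 g. Point on its axis, half-way up. It stands flat on the bench at the start; grip it across its outside. On the disc its top is 24 above the disc, which leaves 8 of the groove open above it.
- clip_tab (a point): Centre, half-way up, of the clip's upright grip tab; 21.5 above the clip's underside. The loose steel clip (75 g) is a flat open C, 5 thick, 28 wide, lying on the bench, with the tab at its back: 20 long (along x), 10 thick (along y), 43 high from the underside; the flat below it is 14 wide, 5 high. x points to the open mouth, z up. Grip it across the 10.
- clip_eye (a point): Centre of the clip's eye, 2.5 above its underside, 26 ahead of the tab centre along x; same axes. On the spindle axis when seated. A rigid bridge 6 behind it meets the groove root when fully home. Two sprung jaws reach 8.5 ahead, with inward noses (radius 3, 5.2 ahead of the eye, gap 8.7) that must spread over the root. Any push direction will do.
- jaw_left (a joint): Opening angle (rad) of the jaw on the clip's +y side: 0 at rest, about 0.1 when passing the root. The noses meet the root with the eye 10.4 short of the axis; the push rises to 12 to 20 N while the spindle yields, so the snap comes only 2 to 7 beyond the spindle's unloaded place: the push drops suddenly by 5 N or more. The bridge is then on the root.
- jaw_right (a joint): The same for the jaw on the clip's -y side.
- jar: Bystander: white plastic jar, 64 diameter, 95 high; origin at the centre of its underside.
- stone_block: Bystander: marble block 90 x 90 x 45 high; origin at the centre of its underside.
- modelling_tool: Bystander: flat wooden modelling tool, 175 long (along its x), 22 wide, 9 high; origin on its underside near the middle.
Mind the look-alikes: they are no part of the job. What is shaped like the part that bears clip_tab but orange, purple or yellow is not meant.

How it is judged (in metres and radians):
On the way, in this order (a step that is already met when the one before it is completed fails the run):
1. the collar lies flat on the disc around the spindle (horizontal distance between collar_center and spindle_groove below 0.006 m and z of collar_center in the frame of spindle_groove below -0.0125 m and angle between collar_center's own z axis and vertical below 0.08 rad), for 0.2 s.
2. the clip is snapped home in the groove, its jaws closed behind the root (horizontal distance between clip_eye and spindle_groove below 0.0025 m and z of clip_eye in the frame of spindle_groove between -0.0025 and 0.0055 m and value of joint each of jaw_left, jaw_right below 0.05 rad), for 0.2 s.
At the end, for the whole second after the job is handed in: The collar lies flat on the disc around the spindle (within 6 mm of centred); the clip lies in the groove above it with its eye within 2.5 mm of the spindle axis, level within 0.15 rad, both jaws closed (under 0.05 rad) and at rest (all of step 1 and all of step 2 and angle between clip_eye's own z axis and vertical below 0.15 rad and linear speed of clip below 0.02 m/s); the robot touches nothing.
It fails at once if the spindle is pushed more than 11.5 mm out of place in its bush (a sideways push of about 25 N) (distance of spindle_groove from where it was at the start of the episode above 0.0115 m).
It fails at once if a bystander is moved by more than 20 mm (distance of any of jar, stone_block, modelling_tool from where it was at the start of the episode above 0.02 m).
It also fails if it takes over 64 s, if anything falls off the work surface, if the arm or the gripper's body presses on something with over 40 N, if the wrist force passes 120 N, or if a joint passes its speed limit or range.

## Robot

A 6-joint arm with a two-finger parallel gripper is mounted at the origin on the work surface. World frame = base frame: x ahead of the robot, y to its left, z up, the work surface at z = 0. Lengths are in m, angles in degrees, forces in N, time in s.
With the tool pointing down it reaches from about 0.375 to 0.9 m from the base axis. Payload 3.1 kg.
Tool frame: the origin (TCP) lies midway between the tips of the shut fingers; the grasp point (between the pads) lies bot.hold_point_z behind it (bot.hold_point_z is the distance from the TCP to the grasp point, in m); z points along the fingers, y is the direction in which the jaws open and shut (so a half turn about z gives the same grasp; the last joint's range is limited). The gripper opens to 87 mm and grips with 3 to 60 N. Pads are 19 mm wide; open, the fingers measure 117 mm over their backs; the gripper's body (75 mm by 190 mm) begins 51 mm behind the grasp point.
Start: joints at [54.975, 30.224, 82.088, -0, 67.689, -10.227], TCP at [0.262, 0.567, 0.223] pointing down, gripper open.
Joint ranges: [-176.69, 176.69], [-43.24, 126.21], [12.49, 139.97], [-82, 262], [0, 151.66], [-163.58, 163.58]. Speed limits (degrees/s): [159.86, 159.86, 180, 180, 180, 180].

## Interface

Orientations are given as a 3x3 rotation matrix whose columns are the frame's x, y, z axes.
In Python, from rig import bot, vision, order gives the robot as it stands. The module is installed in compiled form; this text tells all that it offers.
- The arm moves only by the tool move_arm, never from a script. Its argument "moves" is a list of rows, each an object of numbers: "hand": the finger opening in mm, from 0 to 87; "x", "y", "z": the shift along the tool's x, y, z in units of 25 mm (1.0 is 25 mm); "wx", "wy", "wz": the turn, a rotation vector about the tool's x, y, z in degrees. In form: [{"hand": .., "x": .., "y": .., "z": .., "wx": .., "wy": .., "wz": ..}, ...]. A call has 1 to 20 rows; each row shifts and turns the commanded pose from where the row before left it, along the tool's axes as they then stand; what a row does not reach is not made up. A row lasts 1/10 s, in which the tool goes at most 50 mm and 8.59 degrees, less where a joint would pass 70% of its speed; a pose out of reach is approached as far as the arm can. A call is refused whole if a number of a shift passes 1 or a number of a turn 8.59, either way. A call with a gripper value outside its range is refused whole. The fingers move at their own pace and stop on an object; the grip force is fixed at half the most. Time passes only in rows, so rows that do not move let the fingers close. It gives the time, the measured TCP pose, the force and the opening at its end, in the units of the state.
- bot.read_state(): the state, without advancing time (a new reading comes with each control period).
- vision.capture(name): name is "scene" or "top" or "wrist"; returns a dict with "image" (400x640x3 uint8, red, green, blue), "z_map" (400x640 float32, m along the optical axis (not along the pixel's ray), 0 where there is no reading), "fx", "fy", "cx", "cy" (pixels), "pose" (4x4, takes a point from camera to world coordinates); the wrist camera has in their place "hand_eye" (4x4, takes a point from camera to tool coordinates, whose origin is the TCP and whose axes are the flange's). Camera axes: x right, y down, z forward; pixel columns grow to the right and rows downward; lengths in m; the calibration is good to about 2 mm. The wrist camera is an equidistant fisheye: a pixel r from the principal point sees the ray r / f radians off the axis. A picture is of the moment at which its call begins: read the wrist's pose just before it.
- order.hand_in(): hands the job in, once; it reports no verdict.
The state is a dict: "time_s": time; "joint_positions": joint angles; "qvel": joint speeds; "tau": joint torques, N m; "position": TCP position; "tcp_rot": TCP orientation; "force": force on the tool from outside, world axes, zero at the start; "moment": the same for the moment, N m; "opening": opening from 0.0 (shut) to 1.0 (fully open).
Only numpy, scipy, OpenCV 4.12 (cv2) and the standard library are available. Lean on these libraries where they do the work, as an engineer would, in place of code of your own. Each camera call takes 0.05 s, during which the arm holds its last target.

## Working session

There is one attempt and no reset: what is moved stays moved. The work goes in short steps, Python scripts to look and compute and a tool call to move; the robot and the scene stay as the last step left them, time stands still between calls to the robot, and variables do not carry over. Pictures are saved under pics/ and viewed, and the job is handed in when it is done.

Besides the shell and the picture viewer there is one more tool, called after ">>>" by a JSON object that holds its "api" and its "payload", one argument or row to a line. move_arm: Moves the arm, as the interface text tells. Its arguments: {"type":"object","properties":{"moves":{"type":"array"}},"required":["moves"]}

```bash
mkdir -p pics
python3 - <<'E'
from rig import bot,vision,order
import cv2,numpy as np
s=bot.read_state();print(s, bot.hold_point_z)
for n in("scene","top"):
    c=vision.capture(n);cv2.imwrite(f"pics/{n}0.png",c["image"][:,:,::-1]);print(n,c["fx"],c["fy"],c["cx"],c["cy"],c["pose"])
    np.savez(f"{n}0.npz",**c)
E
```

```text
{'time_s': 0.0, 'joint_positions': array([ 5.49761377e+01,  3.02803342e+01,  8.21570085e+01, -1.59556852e-03,
        6.76881645e+01, -1.02265484e+01]), 'qvel': array([-0.01537039,  0.03163465, -0.04528942,  0.03394591, -0.01820473,
       -0.06905673]), 'tau': array([ 2.01700765e-03, -4.40038991e+01, -1.76599270e+01,  6.34443923e-02,
        5.81768516e-02, -1.54191043e-04]), 'position': array([0.26167457, 0.56677281, 0.22155351]), 'tcp_rot': array([[-9.07801363e-01,  4.19398566e-01, -1.23607577e-03],
       [ 4.19400230e-01,  9.07799634e-01, -1.80862500e-03],
       [ 3.63574401e-04, -2.16028270e-03, -9.99997600e-01]]), 'force': array([-0.70380634, -0.83449394, -0.47948024]), 'moment': array([-0.00928435, -0.04179268,  0.03316389]), 'opening': 1.0036778060448892} 0.0187
scene 420.1725822591997 420.1725822591997 330.13693374185885 201.73735147538076 [[ 0.50955485  0.6930295  -0.50996467  0.97065758]
 [ 0.86039313 -0.41645809  0.29374534 -0.24117444]
 [-0.00880473 -0.58844946 -0.80848606  0.77792146]
 [ 0.          0.          0.          1.        ]]
top 483.1352895665142 483.1352895665142 319.4465779158439 199.03471836490894 [[ 9.29650009e-04 -9.95331331e-01  9.65125755e-02  4.74199635e-01]
 [-9.99957864e-01 -1.80669139e-03 -9.00033700e-03  7.73978995e-04]
 [ 9.13268584e-03 -9.65001417e-02 -9.95291071e-01  1.10585541e+00]
 [ 0.00000000e+00  0.00000000e+00  0.00000000e+00  1.00000000e+00]]
```

View pics/scene0.png

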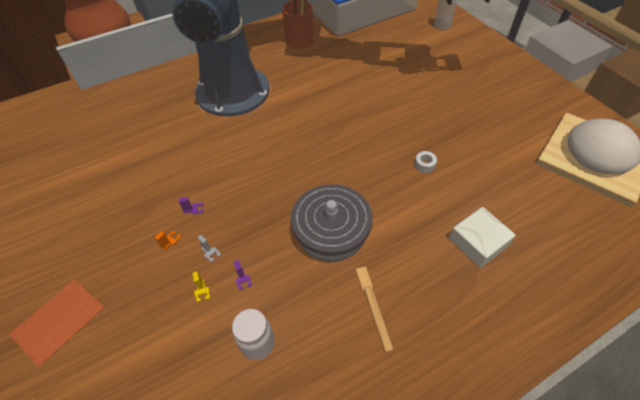

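View pics/top0.png

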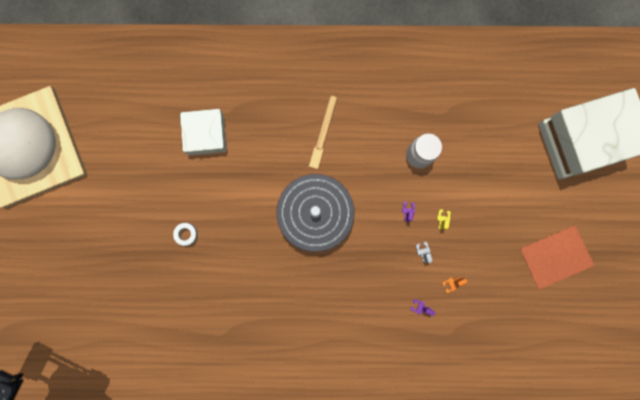

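The scene shows the turntable, with the collar at top (185,235). Candidates for the clip in the top image are purple (408,212), yellow (444,218), grey (424,252), orange (455,284) and purple (423,308). The steel-grey one at (424,252) is the one described, and I'll check it in a crop.

```bash
cat > h.py <<'E'
import numpy as np,cv2
def ld(n): return dict(np.load(n+".npz"))
def pts(c,uv,z=None):
    """pixel->world using plane z or depth map"""
    out=[]
    P=c["pose"]
    for u,v in uv:
        d=np.array([(u-c["cx"])/c["fx"],(v-c["cy"])/c["fy"],1.0])
        if z is None: t=c["z_map"][int(round(v)),int(round(u))]
        else: t=(z-P[2,3])/(P[:3,:3]@d)[2]
        out.append(P[:3,:3]@(d*t)+P[:3,3])
    return np.array(out)
def cloud(c):
    v,u=np.mgrid[0:400,0:640]; t=c["z_map"]
    X=np.stack([(u-c["cx"])/c["fx"]*t,(v-c["cy"])/c["fy"]*t,t],-1)
    return X@c["pose"][:3,:3].T+c["pose"][:3,3]
E
python3 - <<'E'
from h import *
c=ld("top0");s=ld("scene0")
a=c["image"][190:330,380:480,::-1];a=cv2.resize(a,None,fx=4,fy=4,interpolation=cv2.INTER_CUBIC)
b=s["image"][180:310,150:270,::-1];b=cv2.resize(b,(384,416),interpolation=cv2.INTER_CUBIC)
o=np.zeros((560,790,3),np.uint8);o[:,:400]=a;o[:416,404:788]=b;cv2.imwrite("pics/crop.png",o)
for n,k in(("top",c),("scene",s)):
    W=cloud(k)
    def st(m):
        p=W[m];return len(p),p.min(0).round(4),p.max(0).round(4),np.median(p,0).round(4)
    ok=k["z_map"]>0
    x,y,z=W[...,0],W[...,1],W[...,2]
    print(n,"table z",np.median(z[ok]))
    # regions
    tt=pts(c,[(316,212)],.1)[0]; co=pts(c,[(185,235)],.024)[0]; cl=pts(c,[(424,252)],.02)[0]
    print(tt,co,cl)
    near=lambda q,r:ok&(np.hypot(x-q[0],y-q[1])<r)
    print("disc",st(near(tt,.1)&(abs(z-.06)<.006)))
    print("head",st(near(tt,.03)&(z>.095)))
    print("collar",st(near(co,.04)&(z>.02)))
    print("tab",st(near(cl,.03)&(z>.034)))
    print("clip",st(near(cl,.035)&(z>.004)))
E
```

```text
top table z 0.0010587905004018072
[ 0.54454834 -0.00115655  0.1       ] [0.49805388 0.29048354 0.024     ] [ 0.46078435 -0.24323983  0.02      ]
disc (4609, array([ 0.4632, -0.084 ,  0.0541]), array([0.6312, 0.0838, 0.066 ]), array([0.5451, 0.0009, 0.0609]))
head (99, array([ 0.536 , -0.0095,  0.0975]), array([0.5571, 0.0114, 0.1092]), array([0.5463, 0.0009, 0.1033]))
collar (266, array([0.4759, 0.267 , 0.0201]), array([0.5226, 0.3156, 0.0302]), array([0.5002, 0.2918, 0.0249]))
tab (48, array([ 0.4393, -0.2551,  0.0349]), array([ 0.4568, -0.2418,  0.0477]), array([ 0.448 , -0.2478,  0.0432]))
clip (189, array([ 0.4291, -0.2722,  0.004 ]), array([ 0.4945, -0.2123,  0.0477]), array([ 0.4564, -0.2448,  0.0073]))
scene table z 0.0006940356337842291
[ 0.54454834 -0.00115655  0.1       ] [0.49805388 0.29048354 0.024     ] [ 0.46078435 -0.24323983  0.02      ]
disc (4253, array([ 0.4649, -0.081 ,  0.0541]), array([0.6344, 0.0875, 0.0659]), array([ 0.559 , -0.0025,  0.0606]))
head (108, array([ 0.5388, -0.0083,  0.0952]), array([0.5616, 0.0137, 0.1071]), array([0.5524, 0.0026, 0.1026]))
collar (199, array([0.4785, 0.2702, 0.02  ]), array([0.5272, 0.3208, 0.0278]), array([0.5036, 0.2942, 0.0244]))
tab (60, array([ 0.4412, -0.2522,  0.0341]), array([ 0.4616, -0.2389,  0.0465]), array([ 0.4538, -0.2459,  0.0426]))
clip (201, array([ 0.4412, -0.2555,  0.004 ]), array([ 0.4862, -0.2259,  0.0465]), array([ 0.4605, -0.2448,  0.0114]))
```

View pics/crop.png

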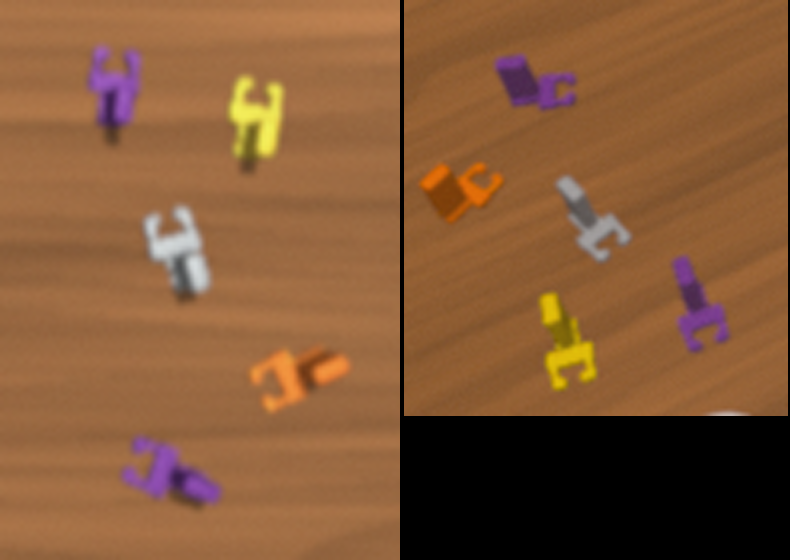

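The grey clip is at crop (175,250), a plain steel C with its tab at the back and its mouth up-left. It is the only grey one, so I'm choosing it. The collar comes first: I'll go above it and measure with the wrist camera.

>>> {"api": "move_arm", "payload": {
  "moves": [
    {"hand": 87,"x": -0.95,"y": -0.43,"z": 0.23},
    {"hand": 87,"x": -0.95,"y": -0.43,"z": 0.23},
    {"hand": 87,"x": -0.95,"y": -0.43,"z": 0.23},
    {"hand": 87,"x": -0.95,"y": -0.43,"z": 0.23},
    {"hand": 87,"x": -0.95,"y": -0.43,"z": 0.23},
    {"hand": 87,"x": -0.95,"y": -0.43,"z": 0.23},
    {"hand": 87,"x": -0.95,"y": -0.43,"z": 0.23},
    {"hand": 87,"x": -0.95,"y": -0.43,"z": 0.23},
    {"hand": 87,"x": -0.95,"y": -0.43,"z": 0.23},
    {"hand": 87,"x": -0.95,"y": -0.43,"z": 0.23},
    {"hand": 87,"x": -0.95,"y": -0.43,"z": 0.23},
    {"hand": 87,"x": -0.95,"y": -0.43,"z": 0.23},
    {"hand": 87,"x": -0.95,"y": -0.43,"z": 0.23},
    {"hand": 87,"x": -0.95,"y": -0.43,"z": 0.23},
    {"hand": 87},
    {"hand": 87}
  ]
}}

```text
schema error: expected keys hand, x, y, z, wx, wy, wz
```

```bash
cat >> h.py <<'E'
def T(s):
    M=np.eye(4);M[:3,:3]=s["tcp_rot"];M[:3,3]=s["position"];return M
def wcap(tag):
    from rig import bot,vision
    s=bot.read_state();c=vision.capture("wrist")
    c["pose"]=T(s)@c["hand_eye"]
    np.savez(tag+".npz",**c,tcp=T(s));cv2.imwrite(f"pics/{tag}.png",c["image"][:,:,::-1]);return c,s
def wray(c,u,v):
    u=np.asarray(u,float);v=np.asarray(v,float)
    dx=(u-c["cx"])/c["fx"];dy=(v-c["cy"])/c["fy"];r=np.hypot(dx,dy)+1e-12
    return np.stack([np.sin(r)*dx/r,np.sin(r)*dy/r,np.cos(r)],-1)
def wpts(c,uv,z):
    P=c["pose"];d=np.array([P[:3,:3]@wray(c,u,v) for u,v in uv])
    return P[:3,3]+d*((z-P[2,3])/d[:,2])[:,None]
def wcloud(c):
    v,u=np.mgrid[0:400,0:640];d=wray(c,u,v);X=d/d[...,2:]*c["z_map"][...,None]
    return X@c["pose"][:3,:3].T+c["pose"][:3,3]
def delta(s,target):
    return s["tcp_rot"].T@(np.array(target)-s["position"])/.025
E
python3 - <<'E'
from h import *
c,s=wcap("w1");print(s["position"],s["force"],s["time_s"]);print(c["hand_eye"],c["fx"],c["cx"],c["cy"])
W=wcloud(c);ok=c["z_map"]>0
m=ok&(np.hypot(W[...,0]-.5,W[...,1]-.293)<.05)&(W[...,2]>.018)&(W[...,2]<.032)
p=W[m];print(len(p),p.min(0),p.max(0),np.median(p,0))
E
```

```text
[0.26176065 0.56684427 0.22167837] [-0.15066379 -0.10005846  0.30673789] 0.1
[[ 4.92719478e-04 -9.54381002e-01 -2.98591125e-01  8.21482571e-02]
 [ 9.99999541e-01  7.15654849e-04 -6.37286658e-04 -3.33166346e-04]
 [ 8.21902466e-04 -2.98590673e-01  9.54380917e-01 -1.61580149e-01]
 [ 0.00000000e+00  0.00000000e+00  0.00000000e+00  1.00000000e+00]] 309.70691628693146 316.4787185392602 202.4686728466777Traceback (most recent call last):
  File "<stdin>", line 5, in <module>
    return umr_minimum(a, axis, None, out, keepdims, initial, where)
ValueError: zero-size array to reduction operation minimum which has no identity
```

View pics/w1.png

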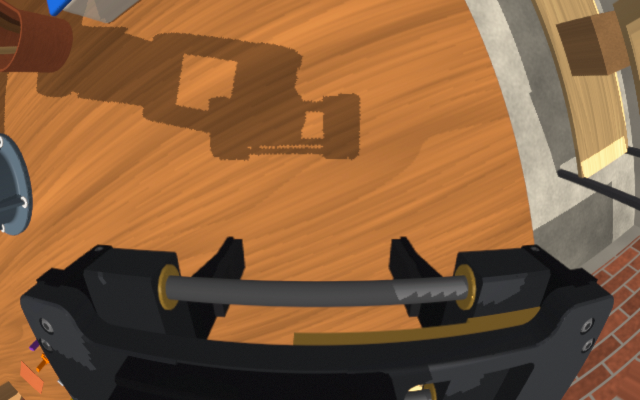

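The wrist view at the start shows only bench and gripper. The call was refused because every key is needed. I'll stop 60 mm past the collar so the wrist camera sees it clear of the fingers.

>>> {"api": "move_arm", "payload": {
  "moves": [
    {"hand": 87,"x": -0.92,"y": -0.35,"z": 0.19,"wx": 0,"wy": 0,"wz": 0},
    {"hand": 87,"x": -0.92,"y": -0.35,"z": 0.19,"wx": 0,"wy": 0,"wz": 0},
    {"hand": 87,"x": -0.92,"y": -0.35,"z": 0.19,"wx": 0,"wy": 0,"wz": 0},
    {"hand": 87,"x": -0.92,"y": -0.35,"z": 0.19,"wx": 0,"wy": 0,"wz": 0},
    {"hand": 87,"x": -0.92,"y": -0.35,"z": 0.19,"wx": 0,"wy": 0,"wz": 0},
    {"hand": 87,"x": -0.92,"y": -0.35,"z": 0.19,"wx": 0,"wy": 0,"wz": 0},
    {"hand": 87,"x": -0.92,"y": -0.35,"z": 0.19,"wx": 0,"wy": 0,"wz": 0},
    {"hand": 87,"x": -0.92,"y": -0.35,"z": 0.19,"wx": 0,"wy": 0,"wz": 0},
    {"hand": 87,"x": -0.92,"y": -0.35,"z": 0.19,"wx": 0,"wy": 0,"wz": 0},
    {"hand": 87,"x": -0.92,"y": -0.35,"z": 0.19,"wx": 0,"wy": 0,"wz": 0},
    {"hand": 87,"x": -0.92,"y": -0.35,"z": 0.19,"wx": 0,"wy": 0,"wz": 0},
    {"hand": 87,"x": -0.92,"y": -0.35,"z": 0.19,"wx": 0,"wy": 0,"wz": 0},
    {"hand": 87,"x": -0.92,"y": -0.35,"z": 0.19,"wx": 0,"wy": 0,"wz": 0},
    {"hand": 87,"x": -0.92,"y": -0.35,"z": 0.19,"wx": 0,"wy": 0,"wz": 0},
    {"hand": 87,"x": -0.92,"y": -0.35,"z": 0.19,"wx": 0,"wy": 0,"wz": 0},
    {"hand": 87,"x": -0.92,"y": -0.35,"z": 0.19,"wx": 0,"wy": 0,"wz": 0},
    {"hand": 87,"x": -0.92,"y": -0.35,"z": 0.19,"wx": 0,"wy": 0,"wz": 0},
    {"hand": 87,"x": 0,"y": 0,"z": 0,"wx": 0,"wy": 0,"wz": 0},
    {"hand": 87,"x": 0,"y": 0,"z": 0,"wx": 0,"wy": 0,"wz": 0}
  ]
}}

```text
time_s: 2.05
position: [0.5544, 0.268, 0.1413]
tcp_rot: [[-0.907, 0.421, -0.001], [0.421, 0.907, 0.0], [0.001, -0.001, -1.0]]
force: [0.2, 1.1, 0.1]
opening: 0.998
```

Run:
```python
from h import *
c,s=wcap("w2");print(s["position"],s["force"],s["time_s"])
W=wcloud(c);ok=c["z_map"]>0
m=ok&(np.hypot(W[...,0]-.5,W[...,1]-.293)<.04)&(W[...,2]>.018)&(W[...,2]<.032)
p=W[m];print(len(p),p.min(0),p.max(0),np.median(p,0))
print("bench",np.median(W[...,2][ok&(abs(W[...,2])<.02)]))
```

```text
[0.5543818  0.26798306 0.141301  ] [0.2159293  1.08840132 0.14420896] 2.05
1535 [0.47600829 0.26741791 0.01823831] [0.52504594 0.31699067 0.02596553] [0.50084939 0.29267144 0.02323407]
bench -0.000522347687089697
```

View pics/w2.png

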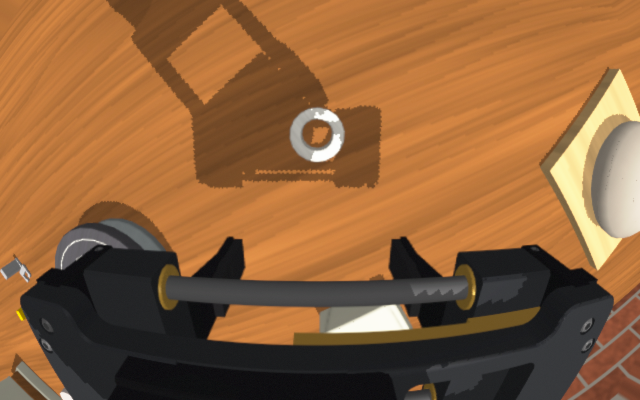

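The wrist view shows the collar at (317,134), about 49.5 mm across with its top at about 0.024, as it should be. Its centre is (0.5005, 0.2922). Going down to grip it.

>>> {"api": "move_arm", "payload": {
  "moves": [
    {"hand": 87,"x": 0.8,"y": -0.01,"z": 0.3,"wx": 0,"wy": 0,"wz": 0},
    {"hand": 87,"x": 0.8,"y": -0.01,"z": 0.6,"wx": 0,"wy": 0,"wz": 0},
    {"hand": 87,"x": 0.76,"y": -0.01,"z": 0.6,"wx": 0,"wy": 0,"wz": 0},
    {"hand": 87,"x": 0,"y": 0,"z": 0.8,"wx": 0,"wy": 0,"wz": 0},
    {"hand": 87,"x": 0,"y": 0,"z": 0.8,"wx": 0,"wy": 0,"wz": 0},
    {"hand": 87,"x": 0,"y": 0,"z": 0.8,"wx": 0,"wy": 0,"wz": 0},
    {"hand": 87,"x": 0,"y": 0,"z": 0.7,"wx": 0,"wy": 0,"wz": 0},
    {"hand": 87,"x": 0,"y": 0,"z": 0.5,"wx": 0,"wy": 0,"wz": 0},
    {"hand": 87,"x": 0,"y": 0,"z": 0.4,"wx": 0,"wy": 0,"wz": 0},
    {"hand": 87,"x": 0,"y": 0,"z": 0,"wx": 0,"wy": 0,"wz": 0},
    {"hand": 87,"x": 0,"y": 0,"z": 0,"wx": 0,"wy": 0,"wz": 0}
  ]
}}

```text
time_s: 3.2
position: [0.5009, 0.2927, 0.0046]
tcp_rot: [[-0.908, 0.419, 0.0], [0.419, 0.908, 0.0], [-0.0, 0.0, -1.0]]
force: [-0.2, 0.2, 0.2]
opening: 0.999
```

>>> {"api": "move_arm", "payload": {
  "moves": [
    {"hand": 0,"x": 0,"y": 0,"z": 0,"wx": 0,"wy": 0,"wz": 0},
    {"hand": 0,"x": 0,"y": 0,"z": 0,"wx": 0,"wy": 0,"wz": 0},
    {"hand": 0,"x": 0,"y": 0,"z": 0,"wx": 0,"wy": 0,"wz": 0},
    {"hand": 0,"x": 0,"y": 0,"z": 0,"wx": 0,"wy": 0,"wz": 0},
    {"hand": 0,"x": 0,"y": 0,"z": 0,"wx": 0,"wy": 0,"wz": 0},
    {"hand": 0,"x": 0,"y": 0,"z": 0,"wx": 0,"wy": 0,"wz": 0},
    {"hand": 0,"x": 0,"y": 0,"z": 0,"wx": 0,"wy": 0,"wz": 0}
  ]
}}

```text
time_s: 3.9
position: [0.5009, 0.2924, 0.0044]
tcp_rot: [[-0.908, 0.419, 0.0], [0.419, 0.908, 0.0], [-0.0, 0.0, -1.0]]
force: [0.6, -0.5, 1.2]
opening: 0.573
```

>>> {"api": "move_arm", "payload": {
  "moves": [
    {"hand": 0,"x": 0,"y": 0,"z": -0.3,"wx": 0,"wy": 0,"wz": 0},
    {"hand": 0,"x": 0,"y": 0,"z": -0.7,"wx": 0,"wy": 0,"wz": 0},
    {"hand": 0,"x": 0,"y": 0,"z": -1,"wx": 0,"wy": 0,"wz": 0},
    {"hand": 0,"x": 0,"y": 0,"z": -1,"wx": 0,"wy": 0,"wz": 0},
    {"hand": 0,"x": 0,"y": 0,"z": -1,"wx": 0,"wy": 0,"wz": 0},
    {"hand": 0,"x": 0,"y": 0,"z": -1,"wx": 0,"wy": 0,"wz": 0}
  ]
}}

```text
time_s: 4.5
position: [0.5002, 0.2922, 0.1303]
tcp_rot: [[-0.908, 0.419, -0.001], [0.419, 0.908, -0.0], [0.001, -0.001, -1.0]]
force: [0.8, 0.3, -1.8]
opening: 0.577
```

The opening is 50 mm and the force fits the collar's weight, so the collar is held. On to the turntable.

>>> {"api": "move_arm", "payload": {
  "moves": [
    {"hand": 0,"x": -0.2,"y": -0.2,"z": -0.6,"wx": 0,"wy": 0,"wz": 0},
    {"hand": 0,"x": -0.5,"y": -0.5,"z": -0.6,"wx": 0,"wy": 0,"wz": 0},
    {"hand": 0,"x": -0.75,"y": -0.83,"z": -0.6,"wx": 0,"wy": 0,"wz": 0},
    {"hand": 0,"x": -0.75,"y": -0.83,"z": -0.6,"wx": 0,"wy": 0,"wz": 0},
    {"hand": 0,"x": -0.75,"y": -0.83,"z": -0.6,"wx": 0,"wy": 0,"wz": 0},
    {"hand": 0,"x": -0.75,"y": -0.83,"z": 0,"wx": 0,"wy": 0,"wz": 0},
    {"hand": 0,"x": -0.75,"y": -0.83,"z": 0,"wx": 0,"wy": 0,"wz": 0},
    {"hand": 0,"x": -0.75,"y": -0.83,"z": 0,"wx": 0,"wy": 0,"wz": 0},
    {"hand": 0,"x": -0.75,"y": -0.83,"z": 0,"wx": 0,"wy": 0,"wz": 0},
    {"hand": 0,"x": -0.75,"y": -0.83,"z": 0,"wx": 0,"wy": 0,"wz": 0},
    {"hand": 0,"x": -0.75,"y": -0.83,"z": 0,"wx": 0,"wy": 0,"wz": 0},
    {"hand": 0,"x": -0.75,"y": -0.83,"z": 0,"wx": 0,"wy": 0,"wz": 0},
    {"hand": 0,"x": -0.5,"y": -0.5,"z": 0,"wx": 0,"wy": 0,"wz": 0},
    {"hand": 0,"x": -0.3,"y": -0.3,"z": 0,"wx": 0,"wy": 0,"wz": 0},
    {"hand": 0,"x": 0,"y": 0,"z": 0,"wx": 0,"wy": 0,"wz": 0},
    {"hand": 0,"x": 0,"y": 0,"z": 0,"wx": 0,"wy": 0,"wz": 0}
  ]
}}

```text
time_s: 6.1
position: [0.6017, -0.0234, 0.2041]
tcp_rot: [[-0.908, 0.419, -0.001], [0.419, 0.908, 0.001], [0.002, 0.0, -1.0]]
force: [-0.5, 0.9, -1.6]
opening: 0.571
```

Run:
```python
from h import *
c,s=wcap("w3");print(s["position"],s["force"],s["time_s"])
W=wcloud(c);ok=c["z_map"]>0
x,y,z=W[...,0],W[...,1],W[...,2]
n=ok&(np.hypot(x-.548,y-.001)<.03)
for lo,hi in((.099,.108),(.06,.108)):
    m=n&(z>lo)&(z<hi); p=W[m];print(len(p),p.min(0),p.max(0),np.median(p,0))
    v,u=np.nonzero(m);print(u.min(),u.max(),v.min(),v.max())
a=c["image"][50:250,200:440,::-1];cv2.imwrite("pics/w3c.png",cv2.resize(a,None,fx=3,fy=3,interpolation=cv2.INTER_CUBIC))
```

```text
[ 0.60165376 -0.02344215  0.20408696] [-0.45415479  0.92282422 -1.60682029] 6.1
517 [ 0.53640659 -0.01084233  0.09902492] [0.55891692 0.01181848 0.10428527] [0.54714374 0.00083791 0.10204794]
302 329 121 148
1055 [ 0.51828192 -0.02867177  0.06000014] [0.57703282 0.03069564 0.10428527] [0.54567821 0.00103182 0.09887711]
287 347 103 162
```

View pics/w3c.png

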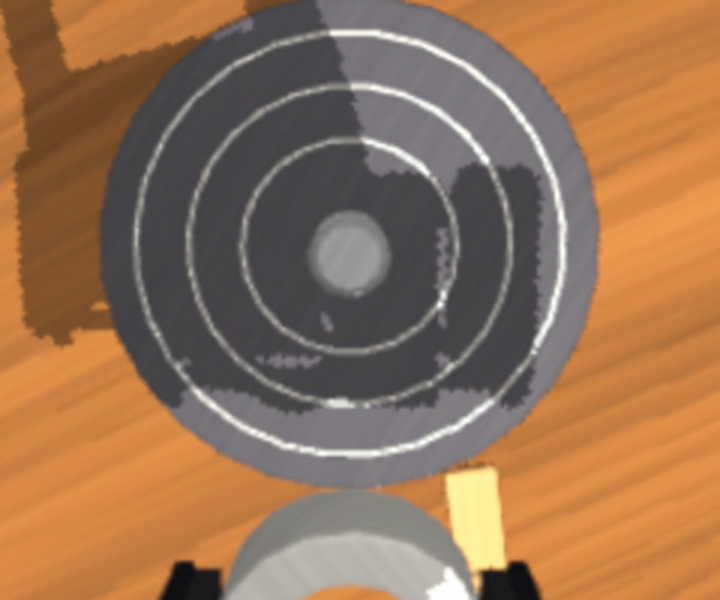

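The crop shows the spindle head at (349,252), which is (316,134) in the full image. It sits at (0.5473, 0.0006) with its top at 0.103, which matches the description. I'll move above it, then lower by feel.

>>> {"api": "move_arm", "payload": {
  "moves": [
    {"hand": 0,"x": 0.6,"y": -0.01,"z": 0,"wx": 0,"wy": 0,"wz": 0},
    {"hand": 0,"x": 0.8,"y": -0.02,"z": 0.5,"wx": 0,"wy": 0,"wz": 0},
    {"hand": 0,"x": 0.6,"y": -0.01,"z": 0.8,"wx": 0,"wy": 0,"wz": 0},
    {"hand": 0,"x": 0.37,"y": 0,"z": 0.8,"wx": 0,"wy": 0,"wz": 0},
    {"hand": 0,"x": 0,"y": 0,"z": 0.8,"wx": 0,"wy": 0,"wz": 0},
    {"hand": 0,"x": 0,"y": 0,"z": 0.6,"wx": 0,"wy": 0,"wz": 0},
    {"hand": 0,"x": 0,"y": 0,"z": 0.1,"wx": 0,"wy": 0,"wz": 0},
    {"hand": 0,"x": 0,"y": 0,"z": 0,"wx": 0,"wy": 0,"wz": 0},
    {"hand": 0,"x": 0,"y": 0,"z": 0,"wx": 0,"wy": 0,"wz": 0}
  ]
}}

```text
time_s: 7.05
position: [0.5487, -0.0001, 0.1151]
tcp_rot: [[-0.908, 0.419, 0.002], [0.419, 0.908, -0.0], [-0.001, 0.0, -1.0]]
force: [0.2, -0.3, -1.8]
opening: 0.572
```

Run:
```python
from h import *
from rig import bot,vision
s=bot.read_state();print(s["position"],s["force"],s["time_s"])
o=[]
for n,(x0,y0) in(("top",(240,150)),("scene",(260,130))):
    c=vision.capture(n);o.append(cv2.resize(c["image"][y0:y0+120,x0:x0+130,::-1],None,fx=3,fy=3,interpolation=cv2.INTER_CUBIC))
cv2.imwrite("pics/pl.png",np.hstack(o))
c,s=wcap("w4")
```

```text
[ 5.48677303e-01 -6.02631171e-05  1.15102256e-01] [ 0.21841986 -0.26420938 -1.82760066] 7.05
```

View pics/pl.png

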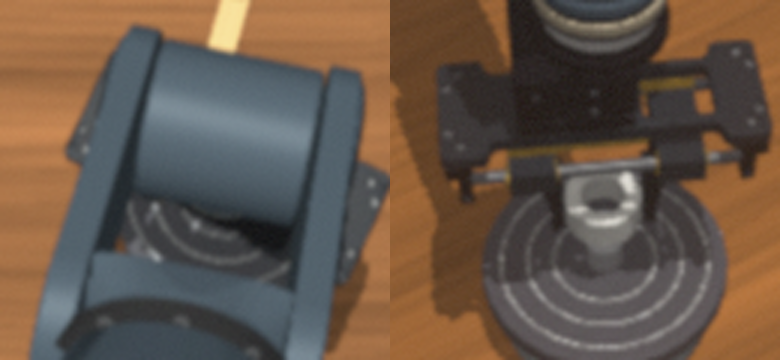

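View pics/w4.png

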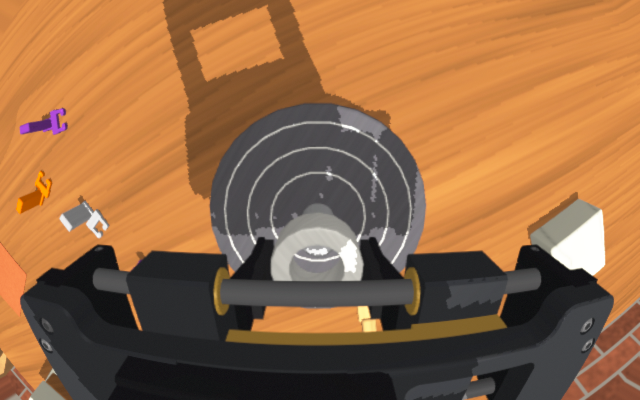

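The wrist view shows the collar held at (318,255) above the spindle. A 1.5 mm correction, then down.

>>> {"api": "move_arm", "payload": {
  "moves": [
    {"hand": 0,"x": 0.06,"y": 0,"z": 0.1,"wx": 0,"wy": 0,"wz": 0},
    {"hand": 0,"x": 0,"y": 0,"z": 0.2,"wx": 0,"wy": 0,"wz": 0},
    {"hand": 0,"x": 0,"y": 0,"z": 0.2,"wx": 0,"wy": 0,"wz": 0},
    {"hand": 0,"x": 0,"y": 0,"z": 0.1,"wx": 0,"wy": 0,"wz": 0},
    {"hand": 0,"x": 0,"y": 0,"z": 0,"wx": 0,"wy": 0,"wz": 0},
    {"hand": 0,"x": 0,"y": 0,"z": 0,"wx": 0,"wy": 0,"wz": 0}
  ]
}}

```text
time_s: 7.8
position: [0.5467, 0.0002, 0.0991]
tcp_rot: [[-0.908, 0.419, -0.0], [0.419, 0.908, 0.0], [0.0, -0.0, -1.0]]
force: [0.4, 0.1, -2.6]
opening: 0.575
```

>>> {"api": "move_arm", "payload": {
  "moves": [
    {"hand": 0,"x": 0,"y": 0,"z": 0.2,"wx": 0,"wy": 0,"wz": 0},
    {"hand": 0,"x": 0,"y": 0,"z": 0.3,"wx": 0,"wy": 0,"wz": 0},
    {"hand": 0,"x": 0,"y": 0,"z": 0.3,"wx": 0,"wy": 0,"wz": 0},
    {"hand": 0,"x": 0,"y": 0,"z": 0.3,"wx": 0,"wy": 0,"wz": 0},
    {"hand": 0,"x": 0,"y": 0,"z": 0.15,"wx": 0,"wy": 0,"wz": 0},
    {"hand": 0,"x": 0,"y": 0,"z": 0.05,"wx": 0,"wy": 0,"wz": 0},
    {"hand": 0,"x": 0,"y": 0,"z": 0,"wx": 0,"wy": 0,"wz": 0},
    {"hand": 0,"x": 0,"y": 0,"z": 0,"wx": 0,"wy": 0,"wz": 0}
  ]
}}

```text
time_s: 8.6
position: [0.5469, 0.0001, 0.0669]
tcp_rot: [[-0.908, 0.419, 0.0], [0.419, 0.908, -0.0], [-0.0, 0.0, -1.0]]
force: [0.9, 0.2, -2.0]
opening: 0.574
```

>>> {"api": "move_arm", "payload": {
  "moves": [
    {"hand": 0,"x": 0,"y": 0,"z": 0.05,"wx": 0,"wy": 0,"wz": 0},
    {"hand": 0,"x": 0,"y": 0,"z": 0.03,"wx": 0,"wy": 0,"wz": 0},
    {"hand": 0,"x": 0,"y": 0,"z": 0,"wx": 0,"wy": 0,"wz": 0}
  ]
}}

```text
time_s: 8.9
position: [0.5467, 0.0002, 0.0649]
tcp_rot: [[-0.908, 0.419, 0.0], [0.419, 0.908, -0.0], [-0.0, 0.0, -1.0]]
force: [0.2, -0.5, -2.0]
opening: 0.572
```

Nearly touching, so release here and the collar drops by less than 1 mm.

>>> {"api": "move_arm", "payload": {
  "moves": [
    {"hand": 52,"x": 0,"y": 0,"z": 0.02,"wx": 0,"wy": 0,"wz": 0},
    {"hand": 60,"x": 0,"y": 0,"z": 0,"wx": 0,"wy": 0,"wz": 0},
    {"hand": 75,"x": 0,"y": 0,"z": 0,"wx": 0,"wy": 0,"wz": 0},
    {"hand": 75,"x": 0,"y": 0,"z": 0,"wx": 0,"wy": 0,"wz": 0},
    {"hand": 75,"x": 0,"y": 0,"z": 0,"wx": 0,"wy": 0,"wz": 0}
  ]
}}

```text
time_s: 9.4
position: [0.5468, 0.0002, 0.0644]
tcp_rot: [[-0.908, 0.419, 0.0], [0.419, 0.908, -0.0], [-0.0, 0.0, -1.0]]
force: [0.4, 0.3, 0.1]
opening: 0.833
```

>>> {"api": "move_arm", "payload": {
  "moves": [
    {"hand": 75,"x": 0,"y": 0,"z": -0.4,"wx": 0,"wy": 0,"wz": 0},
    {"hand": 75,"x": 0,"y": 0,"z": -0.8,"wx": 0,"wy": 0,"wz": 0},
    {"hand": 75,"x": 0,"y": 0,"z": -1,"wx": 0,"wy": 0,"wz": 0},
    {"hand": 75,"x": 0,"y": 0,"z": -1,"wx": 0,"wy": 0,"wz": 0},
    {"hand": 75,"x": -0.7,"y": 0,"z": -1,"wx": 0,"wy": 0,"wz": 0},
    {"hand": 75,"x": -0.9,"y": 0,"z": -1,"wx": 0,"wy": 0,"wz": 0},
    {"hand": 75,"x": -0.8,"y": 0,"z": -0.4,"wx": 0,"wy": 0,"wz": 0},
    {"hand": 75,"x": 0,"y": 0,"z": 0,"wx": 0,"wy": 0,"wz": 0},
    {"hand": 75,"x": 0,"y": 0,"z": 0,"wx": 0,"wy": 0,"wz": 0}
  ]
}}

```text
time_s: 10.3
position: [0.6002, -0.0247, 0.2043]
tcp_rot: [[-0.908, 0.42, -0.001], [0.42, 0.908, 0.0], [0.001, -0.0, -1.0]]
force: [-0.4, -0.0, -0.7]
opening: 0.862
```

Run:
```python
from h import *
c,s=wcap("w5");print(s["position"],s["force"],s["time_s"])
W=wcloud(c);ok=c["z_map"]>0
x,y,z=W[...,0],W[...,1],W[...,2]
n=ok&(np.hypot(x-.548,y-.001)<.04)
for lo,hi in((.099,.108),(.078,.09),(.05,.07)):
    m=n&(z>lo)&(z<hi); p=W[m];print(len(p),p.min(0),p.max(0),(p.min(0)+p.max(0))/2,np.median(p,0))
a=c["image"][50:250,200:440,::-1];cv2.imwrite("pics/w5c.png",cv2.resize(a,None,fx=3,fy=3,interpolation=cv2.INTER_CUBIC))
```

```text
[ 0.60019829 -0.02472223  0.20427478] [-0.44349494 -0.04134607 -0.70521184] 10.3
517 [ 0.53608083 -0.01092284  0.09904432] [0.559416   0.01148445 0.10456927] [5.47748416e-01 2.80805042e-04 1.01806795e-01] [0.54696422 0.00070047 0.10205493]
1517 [ 0.52176595 -0.0247572   0.0780634 ] [0.57084286 0.02444262 0.08563919] [ 5.46304403e-01 -1.57290300e-04  8.18512922e-02] [5.45878902e-01 2.17754591e-04 8.32490091e-02]
2928 [ 0.5080879  -0.03873116  0.05684649] [0.58799136 0.0408472  0.06983151] [0.54803963 0.00105802 0.063339  ] [0.54501362 0.00453783 0.05944523]
```

View pics/w5c.png

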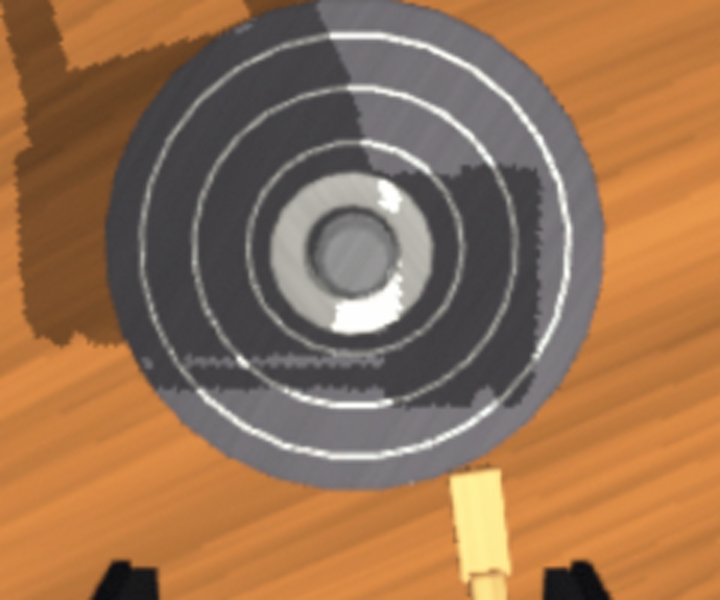

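The collar lies flat on the disc: its top is at 0.084, within about 1.3 mm of the spindle axis, with an even gap at crop (352,252). Next the clip. First I turn the tool 130° so its x axis runs with the clip's.

>>> {"api": "move_arm", "payload": {
  "moves": [
    {"hand": 40,"x": 0,"y": 0,"z": 0,"wx": 0,"wy": 0,"wz": 4},
    {"hand": 40,"x": 0,"y": 0,"z": 0,"wx": 0,"wy": 0,"wz": 8},
    {"hand": 40,"x": 0,"y": 0,"z": 0,"wx": 0,"wy": 0,"wz": 8},
    {"hand": 40,"x": 0,"y": 0,"z": 0,"wx": 0,"wy": 0,"wz": 8},
    {"hand": 40,"x": 0,"y": 0,"z": 0,"wx": 0,"wy": 0,"wz": 8},
    {"hand": 40,"x": 0,"y": 0,"z": 0,"wx": 0,"wy": 0,"wz": 8},
    {"hand": 40,"x": 0,"y": 0,"z": 0,"wx": 0,"wy": 0,"wz": 8},
    {"hand": 40,"x": 0,"y": 0,"z": 0,"wx": 0,"wy": 0,"wz": 8},
    {"hand": 40,"x": 0,"y": 0,"z": 0,"wx": 0,"wy": 0,"wz": 8},
    {"hand": 40,"x": 0,"y": 0,"z": 0,"wx": 0,"wy": 0,"wz": 8},
    {"hand": 40,"x": 0,"y": 0,"z": 0,"wx": 0,"wy": 0,"wz": 8},
    {"hand": 40,"x": 0,"y": 0,"z": 0,"wx": 0,"wy": 0,"wz": 8},
    {"hand": 40,"x": 0,"y": 0,"z": 0,"wx": 0,"wy": 0,"wz": 8},
    {"hand": 40,"x": 0,"y": 0,"z": 0,"wx": 0,"wy": 0,"wz": 8},
    {"hand": 40,"x": 0,"y": 0,"z": 0,"wx": 0,"wy": 0,"wz": 8},
    {"hand": 40,"x": 0,"y": 0,"z": 0,"wx": 0,"wy": 0,"wz": 8},
    {"hand": 40,"x": 0,"y": 0,"z": 0,"wx": 0,"wy": 0,"wz": 6},
    {"hand": 40,"x": 0,"y": 0,"z": 0,"wx": 0,"wy": 0,"wz": 0}
  ]
}}

```text
time_s: 12.15
position: [0.5992, -0.0241, 0.2031]
tcp_rot: [[0.905, 0.426, -0.004], [0.426, -0.905, 0.001], [-0.003, -0.002, -1.0]]
force: [-0.4, 0.1, -0.4]
opening: 0.459
```

Run:
```python
from h import *
from rig import bot
s=bot.read_state();print(s["position"],s["joint_positions"],s["tcp_rot"].round(3));print(delta(s,[.395,-.273,.16]))
```

```text
[ 0.5991559  -0.0241313   0.20307728] [-1.29761694e+01  2.96317025e+01  8.68448968e+01  4.77996255e-03
  6.37473953e+01  5.17819011e+01] [[ 0.905  0.426 -0.004]
 [ 0.426 -0.905  0.001]
 [-0.003 -0.002 -1.   ]]
[-11.62615078   5.52652678   1.74458628]
```

>>> {"api": "move_arm", "payload": {
  "moves": [
    {"hand": 40,"x": -0.45,"y": 0.2,"z": 0,"wx": 0,"wy": 0,"wz": 0},
    {"hand": 40,"x": -0.85,"y": 0.4,"z": 0,"wx": 0,"wy": 0,"wz": 0},
    {"hand": 40,"x": -0.9,"y": 0.43,"z": 0,"wx": 0,"wy": 0,"wz": 0},
    {"hand": 40,"x": -0.9,"y": 0.43,"z": 0.2,"wx": 0,"wy": 0,"wz": 0},
    {"hand": 40,"x": -0.9,"y": 0.43,"z": 0.2,"wx": 0,"wy": 0,"wz": 0},
    {"hand": 40,"x": -0.9,"y": 0.43,"z": 0.2,"wx": 0,"wy": 0,"wz": 0},
    {"hand": 40,"x": -0.9,"y": 0.43,"z": 0.2,"wx": 0,"wy": 0,"wz": 0},
    {"hand": 40,"x": -0.9,"y": 0.43,"z": 0.2,"wx": 0,"wy": 0,"wz": 0},
    {"hand": 40,"x": -0.9,"y": 0.43,"z": 0.2,"wx": 0,"wy": 0,"wz": 0},
    {"hand": 40,"x": -0.9,"y": 0.43,"z": 0.2,"wx": 0,"wy": 0,"wz": 0},
    {"hand": 40,"x": -0.9,"y": 0.43,"z": 0.2,"wx": 0,"wy": 0,"wz": 0},
    {"hand": 40,"x": -0.9,"y": 0.43,"z": 0.14,"wx": 0,"wy": 0,"wz": 0},
    {"hand": 40,"x": -0.9,"y": 0.43,"z": 0,"wx": 0,"wy": 0,"wz": 0},
    {"hand": 40,"x": -0.43,"y": 0.2,"z": 0,"wx": 0,"wy": 0,"wz": 0},
    {"hand": 40,"x": 0,"y": 0,"z": 0,"wx": 0,"wy": 0,"wz": 0},
    {"hand": 40,"x": 0,"y": 0,"z": 0,"wx": 0,"wy": 0,"wz": 0}
  ]
}}

```text
time_s: 13.75
position: [0.3968, -0.2734, 0.1608]
tcp_rot: [[0.905, 0.426, -0.0], [0.426, -0.905, 0.001], [0.0, -0.001, -1.0]]
force: [-0.1, -0.6, 0.1]
opening: 0.461
```

Run:
```python
from h import *
c,s=wcap("w6");print(s["position"],s["force"],s["time_s"])
a=c["image"][40:240,180:460,::-1]
cv2.imwrite("pics/w6c.png",cv2.resize(a,(784,560),interpolation=cv2.INTER_CUBIC))
```

```text
[ 0.39680609 -0.27336885  0.16082162] [-0.12135019 -0.61125149  0.05755088] 13.75
```

View pics/w6c.png

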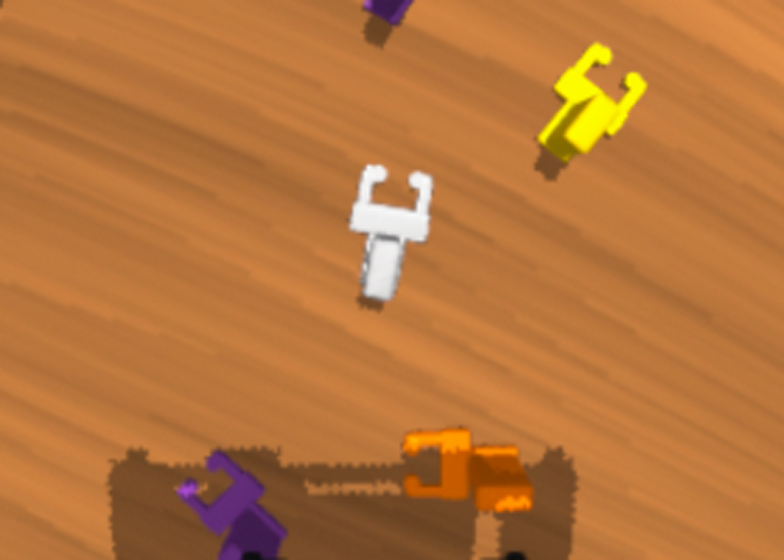

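View pics/w6.png

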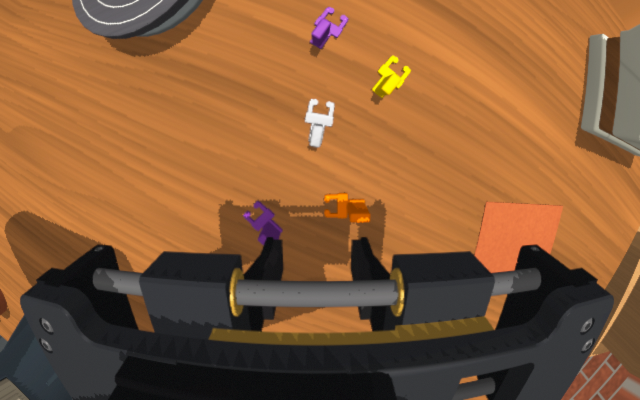

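The grey clip is at crop (392,235). Its tab top has corners near (372,238), (402,240), (393,300) and (363,298), and its jaw tips are at (375,170) and (420,178). Measuring it.

Run:
```python
from h import *
c=ld("w6");W=wcloud(c)
im=c["image"].astype(int);v,u=np.mgrid[0:400,0:640]
m=(im.min(-1)>110)&((im.max(-1)-im.min(-1))<50)&(u>295)&(u<345)&(v>90)&(v<155)
z=W[...,2];top=m&(z>.036);fl=m&(z<.012)
q=lambda X,Y:(180+X/2.8-.3,40+Y/2.8-.3)
tc=wpts(c,[q(*p) for p in((372,238),(402,240),(393,300),(363,298))],.043)
print("tab corners",tc.round(4).tolist(),"mean",tc.mean(0).round(4)); d=(tc[0]+tc[1]-tc[2]-tc[3])/2;print(np.linalg.norm(d),np.degrees(np.arctan2(d[1],d[0])))
for n,k,h in(("top",top,.043),("flat",fl,.005)):
    pp=np.argwhere(k)[:,::-1];P=wpts(c,pp,h)[:,:2].astype(np.float32)
    r=cv2.minAreaRect(P*1000);print(n,len(P),np.median(z[k]),r,P.mean(0))
    np.save(n+".npy",P)
jt=wpts(c,[q(375,170),q(420,178)],.005);print("jaw tips",jt.round(4).tolist())
```

```text
tab corners [[0.4567, -0.2419, 0.043], [0.4602, -0.2508, 0.043], [0.4414, -0.2566, 0.043], [0.4378, -0.2475, 0.043]] mean [ 0.449  -0.2492  0.043 ]
0.019706724288256112 16.783858373990707
top 238 0.04224208482643427 ((456.954345703125, -243.69813537597656), (38.115386962890625, 14.148048400878906), 34.99338150024414) [ 0.4495994  -0.24879463]
flat 510 0.004281253768871535 ((459.0168151855469, -246.38671875), (47.362579345703125, 28.166488647460938), 16.234487533569336) [ 0.46562043 -0.24436551]
jaw tips [[0.4777, -0.2327, 0.005], [0.482, -0.2486, 0.005]]
```

The clip's tab centre is (0.449, -0.249) with yaw about 16.5°. The 20 mm tab and 28 mm width match. Going down to grip it with the tips just above the flat.

>>> {"api": "move_arm", "payload": {
  "moves": [
    {"hand": 40,"x": 0,"y": 0,"z": 0,"wx": 0,"wy": 0,"wz": 4.4},
    {"hand": 40,"x": 0,"y": 0,"z": 0,"wx": 0,"wy": 0,"wz": 4.3},
    {"hand": 40,"x": 0.5,"y": -0.08,"z": 0.2,"wx": 0,"wy": 0,"wz": 0},
    {"hand": 40,"x": 0.7,"y": -0.1,"z": 0.4,"wx": 0,"wy": 0,"wz": 0},
    {"hand": 40,"x": 0.7,"y": -0.1,"z": 0.5,"wx": 0,"wy": 0,"wz": 0},
    {"hand": 40,"x": 0.38,"y": -0.05,"z": 0.5,"wx": 0,"wy": 0,"wz": 0},
    {"hand": 40,"x": 0,"y": 0,"z": 0.6,"wx": 0,"wy": 0,"wz": 0},
    {"hand": 40,"x": 0,"y": 0,"z": 0.7,"wx": 0,"wy": 0,"wz": 0},
    {"hand": 40,"x": 0,"y": 0,"z": 0.7,"wx": 0,"wy": 0,"wz": 0},
    {"hand": 40,"x": 0,"y": 0,"z": 0.6,"wx": 0,"wy": 0,"wz": 0},
    {"hand": 40,"x": 0,"y": 0,"z": 0,"wx": 0,"wy": 0,"wz": 0},
    {"hand": 40,"x": 0,"y": 0,"z": 0,"wx": 0,"wy": 0,"wz": 0}
  ]
}}

```text
time_s: 15.0
position: [0.4494, -0.2491, 0.0554]
tcp_rot: [[0.958, 0.285, -0.001], [0.285, -0.958, 0.001], [-0.001, -0.001, -1.0]]
force: [0.2, 0.1, 0.7]
opening: 0.458
```

Run:
```python
from h import *
c,s=wcap("w7");print(s["position"],s["force"],s["time_s"],s["tcp_rot"].round(3).tolist())
print(delta(s,[.449,-.2492,.007]))
a=c["image"][130:330,180:460,::-1]
cv2.imwrite("pics/w7c.png",cv2.resize(a,(784,560),interpolation=cv2.INTER_CUBIC))
```

```text
[ 0.44944316 -0.2491183   0.05539428] [0.20857495 0.07255497 0.68217553] 15.0 [[0.958, 0.285, -0.001], [0.285, -0.958, 0.001], [-0.001, -0.001, -1.0]]
[-1.68719357e-02 -8.58973147e-05  1.93578152e+00]
```

View pics/w7c.png

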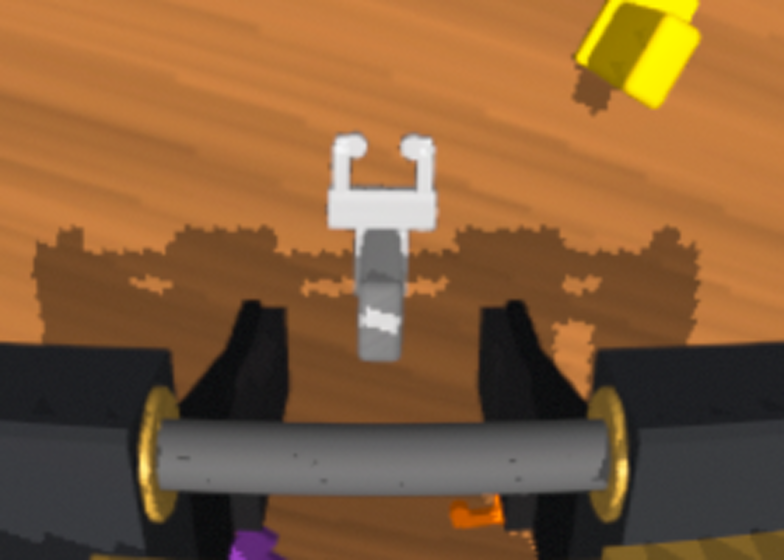

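The tab at crop (380,320) lies centred between the fingers and square to them. Down, then close.

>>> {"api": "move_arm", "payload": {
  "moves": [
    {"hand": 40,"x": 0,"y": 0,"z": 0.5,"wx": 0,"wy": 0,"wz": 0},
    {"hand": 40,"x": 0,"y": 0,"z": 0.7,"wx": 0,"wy": 0,"wz": 0},
    {"hand": 40,"x": 0,"y": 0,"z": 0.5,"wx": 0,"wy": 0,"wz": 0},
    {"hand": 40,"x": 0,"y": 0,"z": 0.22,"wx": 0,"wy": 0,"wz": 0},
    {"hand": 40,"x": 0,"y": 0,"z": 0,"wx": 0,"wy": 0,"wz": 0},
    {"hand": 0,"x": 0,"y": 0,"z": 0,"wx": 0,"wy": 0,"wz": 0},
    {"hand": 0,"x": 0,"y": 0,"z": 0,"wx": 0,"wy": 0,"wz": 0},
    {"hand": 0,"x": 0,"y": 0,"z": 0,"wx": 0,"wy": 0,"wz": 0},
    {"hand": 0,"x": 0,"y": 0,"z": 0,"wx": 0,"wy": 0,"wz": 0},
    {"hand": 0,"x": 0,"y": 0,"z": 0,"wx": 0,"wy": 0,"wz": 0},
    {"hand": 0,"x": 0,"y": 0,"z": 0,"wx": 0,"wy": 0,"wz": 0}
  ]
}}

```text
time_s: 16.15
position: [0.4494, -0.2498, 0.0081]
tcp_rot: [[0.959, 0.284, 0.0], [0.284, -0.959, -0.0], [0.0, 0.0, -1.0]]
force: [-0.0, -0.2, 2.2]
opening: 0.111
```

The opening is 9.7 mm, so the tab is gripped. Lifting and carrying it to a point short of the spindle.

>>> {"api": "move_arm", "payload": {
  "moves": [
    {"hand": 0,"x": 0,"y": 0,"z": -0.4,"wx": 0,"wy": 0,"wz": 0},
    {"hand": 0,"x": 0,"y": 0,"z": -1,"wx": 0,"wy": 0,"wz": 0},
    {"hand": 0,"x": 0,"y": 0,"z": -1,"wx": 0,"wy": 0,"wz": 0},
    {"hand": 0,"x": 0,"y": 0,"z": -1,"wx": 0,"wy": 0,"wz": 0},
    {"hand": 0,"x": 0.2,"y": -0.3,"z": -1,"wx": 0,"wy": 0,"wz": 0},
    {"hand": 0,"x": 0.4,"y": -0.8,"z": -0.6,"wx": 0,"wy": 0,"wz": 0},
    {"hand": 0,"x": 0.4,"y": -1,"z": -0.28,"wx": 0,"wy": 0,"wz": 0},
    {"hand": 0,"x": 0.4,"y": -1,"z": 0,"wx": 0,"wy": 0,"wz": 0},
    {"hand": 0,"x": 0.4,"y": -1,"z": 0,"wx": 0,"wy": 0,"wz": 0},
    {"hand": 0,"x": 0.4,"y": -1,"z": 0,"wx": 0,"wy": 0,"wz": 0},
    {"hand": 0,"x": 0.4,"y": -1,"z": 0,"wx": 0,"wy": 0,"wz": 0},
    {"hand": 0,"x": 0.4,"y": -1,"z": 0,"wx": 0,"wy": 0,"wz": 0},
    {"hand": 0,"x": 0.4,"y": -0.8,"z": 0,"wx": 0,"wy": 0,"wz": 0},
    {"hand": 0,"x": 0.2,"y": -0.6,"z": 0,"wx": 0,"wy": 0,"wz": 0},
    {"hand": 0,"x": 0,"y": 0,"z": 0,"wx": 0,"wy": 0,"wz": 0},
    {"hand": 0,"x": 0,"y": 0,"z": 0,"wx": 0,"wy": 0,"wz": 0}
  ]
}}

```text
time_s: 17.75
position: [0.4751, -0.0205, 0.1401]
tcp_rot: [[0.958, 0.285, 0.0], [0.285, -0.958, -0.0], [0.0, 0.001, -1.0]]
force: [0.0, -0.3, -1.7]
opening: 0.111
```

Run:
```python
from h import *
c,s=wcap("w8");print(s["position"],s["force"],s["time_s"],s["tcp_rot"].round(3).tolist(),s["opening"])
a=c["image"][100:300,180:460,::-1]
cv2.imwrite("pics/w8c.png",cv2.resize(a,(784,560),interpolation=cv2.INTER_CUBIC))
```

```text
[ 0.47514601 -0.02051073  0.14012479] [ 0.00788214 -0.25169131 -1.74037731] 17.75 [[0.958, 0.285, 0.0], [0.285, -0.958, -0.0], [0.0, 0.001, -1.0]] 0.11075389126519761
```

View pics/w8c.png

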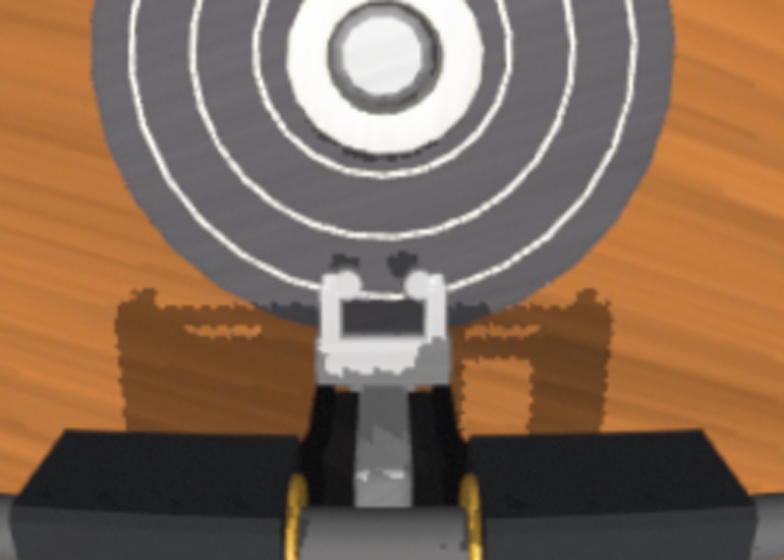

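The noses are at crop (346,285) and (419,285), centred on the spindle head at (383,55). Computing the remaining distance.

Run:
```python
from h import *
c=ld("w8");T0=c["tcp"];R=T0[:3,:3]
q=lambda X,Y:(180+X/2.8-.3,100+Y/2.8-.3)
n=wpts(c,[q(346,285),q(419,285)],.137)
W=wcloud(c);m=(c["z_map"]>0)&(np.hypot(W[...,0]-.548,W[...,1])<.03)&(W[...,2]>.1)&(W[...,2]<.108)
p=W[m];mid=(p.min(0)+p.max(0))/2;h=wpts(c,[q(383,55)],.103)
for k in(n,mid[None],h,np.array([[.5472,.0006,.1]])):print(k.round(4).tolist(),((k-T0[:3,3])@R).round(4).tolist())
# actual clip depth
for u,v in((346,285),(419,285),(340,365)):
    a,b=q(u,v);print(W[int(b),int(a)].round(4))
```

```text
[[0.5032, -0.0051, 0.137], [0.5074, -0.019, 0.137]] [[0.0313, -0.0068, 0.0031], [0.0313, 0.0077, 0.0031]]
[[0.5478, 0.0009, 0.1023]] [[0.0757, 0.0002, 0.0378]]
[[0.5475, 0.0004, 0.103]] [[0.0754, 0.0006, 0.0371]]
[[0.5472, 0.0006, 0.1]] [[0.0751, 0.0003, 0.0401]]
[ 0.5033 -0.0049  0.1366]
[ 0.5077 -0.0187  0.1372]
[ 0.4859 -0.0085  0.136 ]
```

The eye is 49 mm short of the axis and laterally within 0.5 mm. Lower to groove height, then advance to 14 mm short.

>>> {"api": "move_arm", "payload": {
  "moves": [
    {"hand": 0,"x": 0,"y": 0,"z": 0.4,"wx": 0,"wy": 0,"wz": 0},
    {"hand": 0,"x": 0,"y": 0,"z": 0.6,"wx": 0,"wy": 0,"wz": 0},
    {"hand": 0,"x": 0,"y": 0,"z": 0.6,"wx": 0,"wy": 0,"wz": 0},
    {"hand": 0,"x": 0,"y": 0,"z": 0.26,"wx": 0,"wy": 0,"wz": 0},
    {"hand": 0,"x": 0,"y": 0,"z": 0,"wx": 0,"wy": 0,"wz": 0},
    {"hand": 0,"x": 0,"y": 0,"z": 0,"wx": 0,"wy": 0,"wz": 0},
    {"hand": 0,"x": 0,"y": 0,"z": 0,"wx": 0,"wy": 0,"wz": 0}
  ]
}}

```text
time_s: 18.5
position: [0.4756, -0.0207, 0.0937]
tcp_rot: [[0.959, 0.284, 0.001], [0.284, -0.959, -0.0], [0.001, 0.001, -1.0]]
force: [-0.4, -0.3, -1.4]
opening: 0.115
```

>>> {"api": "move_arm", "payload": {
  "moves": [
    {"hand": 0,"x": 0.2,"y": 0.01,"z": 0,"wx": 0,"wy": 0,"wz": 0},
    {"hand": 0,"x": 0.3,"y": 0,"z": 0,"wx": 0,"wy": 0,"wz": 0},
    {"hand": 0,"x": 0.3,"y": 0,"z": 0,"wx": 0,"wy": 0,"wz": 0},
    {"hand": 0,"x": 0.3,"y": 0,"z": 0,"wx": 0,"wy": 0,"wz": 0},
    {"hand": 0,"x": 0.2,"y": 0,"z": 0,"wx": 0,"wy": 0,"wz": 0},
    {"hand": 0,"x": 0.1,"y": 0,"z": 0,"wx": 0,"wy": 0,"wz": 0},
    {"hand": 0,"x": 0,"y": 0,"z": 0,"wx": 0,"wy": 0,"wz": 0},
    {"hand": 0,"x": 0,"y": 0,"z": 0,"wx": 0,"wy": 0,"wz": 0}
  ]
}}

```text
time_s: 19.3
position: [0.5085, -0.0106, 0.0932]
tcp_rot: [[0.959, 0.284, -0.001], [0.284, -0.959, 0.0], [-0.001, -0.0, -1.0]]
force: [0.2, 0.1, -1.1]
opening: 0.111
```

Run:
```python
from h import *
from rig import vision
c,s=wcap("w9");print(s["position"],s["force"],s["time_s"])
k=vision.capture("scene")
a=cv2.resize(c["image"][120:280,210:430,::-1],(550,400),interpolation=cv2.INTER_CUBIC)
b=cv2.resize(k["image"][180:260,290:338,::-1],(240,400),interpolation=cv2.INTER_CUBIC)
cv2.imwrite("pics/w9c.png",np.hstack([a,b]))
```

```text
[ 0.50847943 -0.01063315  0.09316432] [ 0.23964827  0.11892456 -1.08146471] 19.3
```

View pics/w9c.png

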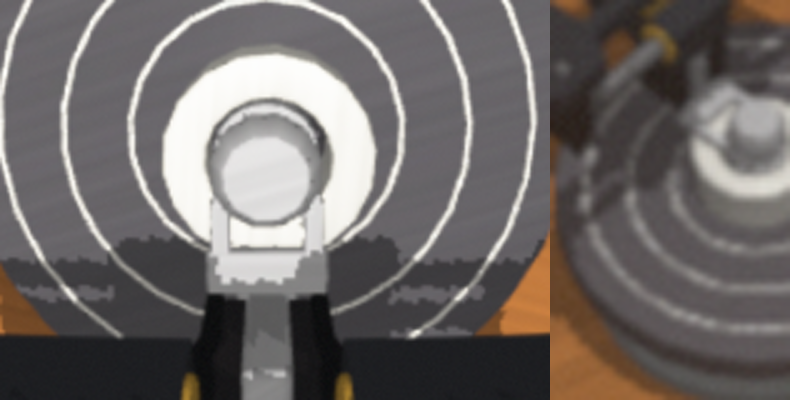

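The jaws have entered under the head and over the collar, with no contact force. Eye about 14 mm short. Pushing now in small steps while reading the force.

>>> {"api": "move_arm", "payload": {
  "moves": [
    {"hand": 0,"x": 0.06,"y": 0,"z": 0,"wx": 0,"wy": 0,"wz": 0},
    {"hand": 0,"x": 0.06,"y": 0,"z": 0,"wx": 0,"wy": 0,"wz": 0},
    {"hand": 0,"x": 0.06,"y": 0,"z": 0,"wx": 0,"wy": 0,"wz": 0},
    {"hand": 0,"x": 0.06,"y": 0,"z": 0,"wx": 0,"wy": 0,"wz": 0},
    {"hand": 0,"x": 0.06,"y": 0,"z": 0,"wx": 0,"wy": 0,"wz": 0},
    {"hand": 0,"x": 0,"y": 0,"z": 0,"wx": 0,"wy": 0,"wz": 0}
  ]
}}

```text
time_s: 20.0
position: [0.5147, -0.0085, 0.0929]
tcp_rot: [[0.959, 0.284, -0.003], [0.284, -0.959, 0.0], [-0.003, -0.001, -1.0]]
force: [-2.9, -1.6, 0.1]
opening: 0.11
```

>>> {"api": "move_arm", "payload": {
  "moves": [
    {"hand": 0,"x": 0.06,"y": 0,"z": 0,"wx": 0,"wy": 0,"wz": 0},
    {"hand": 0,"x": 0.06,"y": 0,"z": 0,"wx": 0,"wy": 0,"wz": 0},
    {"hand": 0,"x": 0,"y": 0,"z": 0,"wx": 0,"wy": 0,"wz": 0}
  ]
}}

```text
time_s: 20.3
position: [0.5162, -0.0077, 0.0926]
tcp_rot: [[0.959, 0.285, -0.006], [0.285, -0.959, 0.0], [-0.006, -0.002, -1.0]]
force: [-4.7, -1.7, -1.4]
opening: 0.115
```

>>> {"api": "move_arm", "payload": {
  "moves": [
    {"hand": 0,"x": 0.06,"y": 0,"z": 0,"wx": 0,"wy": 0,"wz": 0},
    {"hand": 0,"x": 0.04,"y": 0,"z": 0,"wx": 0,"wy": 0,"wz": 0},
    {"hand": 0,"x": 0,"y": 0,"z": 0,"wx": 0,"wy": 0,"wz": 0}
  ]
}}

```text
time_s: 20.6
position: [0.5175, -0.0071, 0.0924]
tcp_rot: [[0.959, 0.285, -0.009], [0.285, -0.959, 0.0], [-0.008, -0.003, -1.0]]
force: [-7.0, -3.0, -2.2]
opening: 0.115
```

>>> {"api": "move_arm", "payload": {
  "moves": [
    {"hand": 0,"x": 0.06,"y": 0,"z": 0,"wx": 0,"wy": 0,"wz": 0},
    {"hand": 0,"x": 0.06,"y": 0,"z": 0,"wx": 0,"wy": 0,"wz": 0},
    {"hand": 0,"x": 0,"y": 0,"z": 0,"wx": 0,"wy": 0,"wz": 0}
  ]
}}

```text
time_s: 20.9
position: [0.5224, -0.0062, 0.0927]
tcp_rot: [[0.959, 0.284, -0.003], [0.284, -0.959, 0.0], [-0.003, -0.001, -1.0]]
force: [0.4, -0.1, -0.9]
opening: 0.109
```

>>> {"api": "move_arm", "payload": {
  "moves": [
    {"hand": 0,"x": 0.06,"y": 0,"z": 0,"wx": 0,"wy": 0,"wz": 0},
    {"hand": 0,"x": 0.04,"y": 0,"z": 0,"wx": 0,"wy": 0,"wz": 0},
    {"hand": 0,"x": 0,"y": 0,"z": 0,"wx": 0,"wy": 0,"wz": 0}
  ]
}}

```text
time_s: 21.2
position: [0.5253, -0.0054, 0.093]
tcp_rot: [[0.959, 0.285, -0.003], [0.285, -0.959, 0.0], [-0.003, -0.001, -1.0]]
force: [-6.2, -2.1, -0.5]
opening: 0.114
```

Run:
```python
from h import *
from rig import vision
c,s=wcap("w10");print(s["position"],s["force"],s["moment"],s["time_s"])
k=vision.capture("scene")
a=cv2.resize(c["image"][120:280,210:430,::-1],(550,400),interpolation=cv2.INTER_CUBIC)
b=cv2.resize(k["image"][180:260,290:338,::-1],(240,400),interpolation=cv2.INTER_CUBIC)
cv2.imwrite("pics/w10c.png",np.hstack([a,b]))
W=wcloud(c);m=(c["z_map"]>0)&(np.hypot(W[...,0]-.548,W[...,1])<.035)&(W[...,2]>.1)&(W[...,2]<.108)
p=W[m];print((p.min(0)+p.max(0))/2,p.min(0),p.max(0))
```

```text
[ 0.52532204 -0.00538672  0.09303187] [-6.17077713 -2.096238   -0.52491856] [-0.40260513  1.15065983 -0.03078448] 21.2
[ 0.54640159 -0.00178391  0.1039998 ] [ 0.5315031  -0.01613848  0.10000776] [0.56130009 0.01257066 0.10799185]
```

View pics/w10c.png

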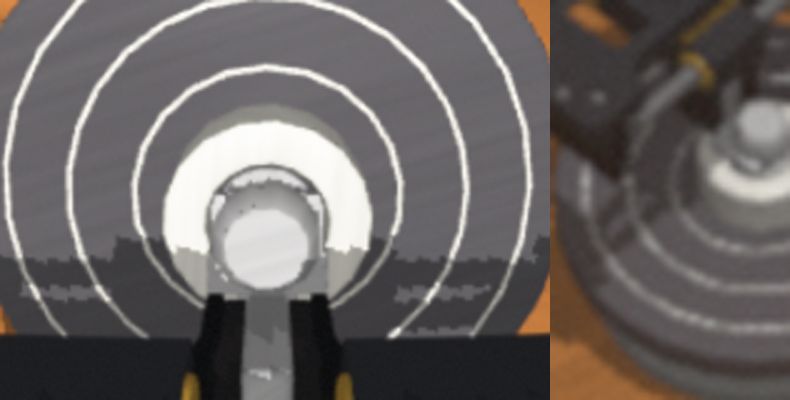

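The force dropped from about 8 N to 0 and then rose along the 2.2 N/mm bush line, with the eye 3 mm beyond the axis. That means the bridge is on the root and the clip has snapped, and the image shows jaw tips beyond the head at crop (222,198) and (318,198). Easing back to unload.

>>> {"api": "move_arm", "payload": {
  "moves": [
    {"hand": 0,"x": 0.06,"y": 0,"z": 0,"wx": 0,"wy": 0,"wz": 0},
    {"hand": 0,"x": 0,"y": 0,"z": 0,"wx": 0,"wy": 0,"wz": 0}
  ]
}}

```text
time_s: 21.5
position: [0.526, -0.005, 0.093]
tcp_rot: [[0.959, 0.285, -0.005], [0.285, -0.959, -0.0], [-0.005, -0.001, -1.0]]
force: [-6.8, -2.7, 0.2]
opening: 0.111
```

>>> {"api": "move_arm", "payload": {
  "moves": [
    {"hand": 0,"x": -0.06,"y": 0,"z": 0,"wx": 0,"wy": 0,"wz": 0},
    {"hand": 0,"x": -0.06,"y": 0,"z": 0,"wx": 0,"wy": 0,"wz": 0},
    {"hand": 0,"x": -0.06,"y": 0,"z": 0,"wx": 0,"wy": 0,"wz": 0},
    {"hand": 0,"x": -0.04,"y": 0,"z": 0,"wx": 0,"wy": 0,"wz": 0},
    {"hand": 0,"x": 0,"y": 0,"z": 0,"wx": 0,"wy": 0,"wz": 0},
    {"hand": 0,"x": 0,"y": 0,"z": 0,"wx": 0,"wy": 0,"wz": 0}
  ]
}}

```text
time_s: 22.1
position: [0.5235, -0.0066, 0.0935]
tcp_rot: [[0.959, 0.284, 0.002], [0.284, -0.959, -0.0], [0.001, 0.0, -1.0]]
force: [-1.0, 0.0, -1.1]
opening: 0.113
```

>>> {"api": "move_arm", "payload": {
  "moves": [
    {"hand": 0,"x": -0.06,"y": 0,"z": 0,"wx": 0,"wy": 0,"wz": 0},
    {"hand": 0,"x": -0.06,"y": 0,"z": 0,"wx": 0,"wy": 0,"wz": 0},
    {"hand": 0,"x": 0,"y": 0,"z": 0,"wx": 0,"wy": 0,"wz": 0},
    {"hand": 0,"x": 0,"y": 0,"z": 0,"wx": 0,"wy": 0,"wz": 0}
  ]
}}

```text
time_s: 22.5
position: [0.5213, -0.0075, 0.0937]
tcp_rot: [[0.959, 0.284, 0.003], [0.284, -0.959, -0.0], [0.003, 0.001, -1.0]]
force: [2.1, 1.9, -0.6]
opening: 0.116
```

Run:
```python
from h import *
c,s=wcap("w11");print(s["position"],s["force"],s["time_s"])
a=cv2.resize(c["image"][150:250,250:390,::-1],(784,560),interpolation=cv2.INTER_CUBIC)
cv2.imwrite("pics/w11c.png",a)
```

```text
[ 0.52125546 -0.0074905   0.09374753] [ 2.14873498  1.85080049 -0.57822656] 22.5
```

View pics/w11c.png

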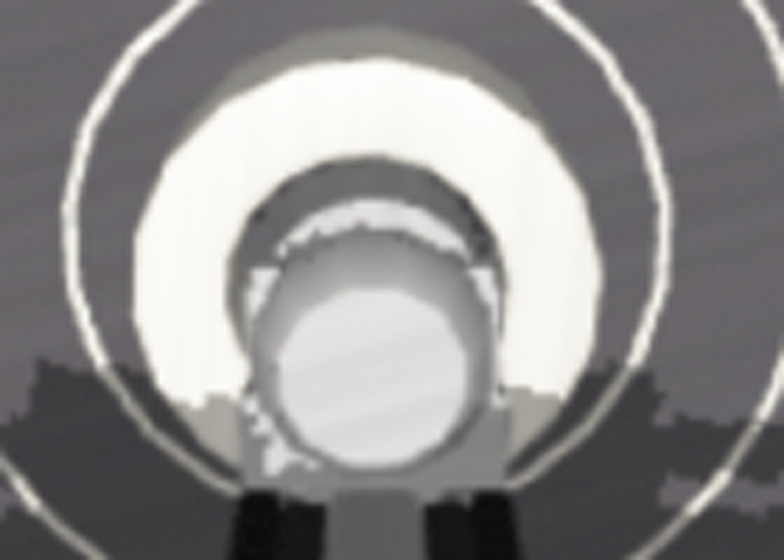

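The clip holds the spindle against a 2.8 N pull, so it is retained. Relaxing to zero force and lowering it onto the collar before release.

>>> {"api": "move_arm", "payload": {
  "moves": [
    {"hand": 0,"x": 0.05,"y": 0,"z": 0,"wx": 0,"wy": 0,"wz": 0},
    {"hand": 0,"x": 0.02,"y": 0,"z": 0.04,"wx": 0,"wy": 0,"wz": 0},
    {"hand": 0,"x": 0,"y": 0,"z": 0.02,"wx": 0,"wy": 0,"wz": 0},
    {"hand": 0,"x": 0,"y": 0,"z": 0,"wx": 0,"wy": 0,"wz": 0},
    {"hand": 0,"x": 0,"y": 0,"z": 0,"wx": 0,"wy": 0,"wz": 0}
  ]
}}

```text
time_s: 23.05
position: [0.5218, -0.0071, 0.0921]
tcp_rot: [[0.959, 0.284, 0.001], [0.284, -0.959, -0.0], [0.001, 0.0, -1.0]]
force: [0.2, 1.6, 2.7]
opening: 0.112
```

>>> {"api": "move_arm", "payload": {
  "moves": [
    {"hand": 14,"x": 0,"y": 0,"z": 0,"wx": 0,"wy": 0,"wz": 0},
    {"hand": 20,"x": 0,"y": 0,"z": 0,"wx": 0,"wy": 0,"wz": 0},
    {"hand": 30,"x": 0,"y": 0,"z": 0,"wx": 0,"wy": 0,"wz": 0},
    {"hand": 36,"x": 0,"y": 0,"z": 0,"wx": 0,"wy": 0,"wz": 0},
    {"hand": 36,"x": 0,"y": 0,"z": 0,"wx": 0,"wy": 0,"wz": 0}
  ]
}}

```text
time_s: 23.55
position: [0.5213, -0.007, 0.0916]
tcp_rot: [[0.959, 0.284, -0.001], [0.284, -0.959, 0.0], [-0.001, -0.0, -1.0]]
force: [-0.6, -0.4, 0.8]
opening: 0.379
```

>>> {"api": "move_arm", "payload": {
  "moves": [
    {"hand": 36,"x": 0,"y": 0,"z": -0.3,"wx": 0,"wy": 0,"wz": 0},
    {"hand": 36,"x": 0,"y": 0,"z": -0.7,"wx": 0,"wy": 0,"wz": 0},
    {"hand": 36,"x": 0,"y": 0,"z": -1,"wx": 0,"wy": 0,"wz": 0},
    {"hand": 36,"x": 0,"y": 0,"z": -1,"wx": 0,"wy": 0,"wz": 0},
    {"hand": 36,"x": -0.6,"y": 0,"z": -1,"wx": 0,"wy": 0,"wz": 0},
    {"hand": 36,"x": -0.8,"y": 0,"z": -0.6,"wx": 0,"wy": 0,"wz": 0},
    {"hand": 36,"x": -0.6,"y": 0,"z": 0,"wx": 0,"wy": 0,"wz": 0},
    {"hand": 36,"x": 0,"y": 0,"z": 0,"wx": 0,"wy": 0,"wz": 0},
    {"hand": 36,"x": 0,"y": 0,"z": 0,"wx": 0,"wy": 0,"wz": 0}
  ]
}}

```text
time_s: 24.45
position: [0.474, -0.0212, 0.2072]
tcp_rot: [[0.959, 0.284, 0.001], [0.284, -0.959, -0.0], [0.001, 0.001, -1.0]]
force: [0.1, 0.1, 0.6]
opening: 0.418
```

Run:
```python
from h import *
from rig import vision
c,s=wcap("w12");print(s["position"],s["force"],s["time_s"])
k=vision.capture("scene");np.savez("scene12.npz",**k)
a=cv2.resize(c["image"][70:230,230:410,::-1],(495,440),interpolation=cv2.INTER_CUBIC)
b=cv2.resize(k["image"][170:250,306:358,::-1],(286,440),interpolation=cv2.INTER_CUBIC)
cv2.imwrite("pics/w12c.png",np.hstack([a,b]))
W=wcloud(c);x,y,z=W[...,0],W[...,1],W[...,2];n=(c["z_map"]>0)&(np.hypot(x-.54,y)<.045)
for nm,lo,hi in(("tabtop",.12,.135),("head",.0985,.107),("flat/",.0868,.095),("collar",.08,.0868)):
    m=n&(z>lo)&(z<hi);p=W[m]
    if len(p):print(nm,len(p),p.min(0).round(4),p.max(0).round(4),((p.min(0)+p.max(0))/2).round(4),np.median(p,0).round(4))
```

```text
[ 0.47403413 -0.02124378  0.20723839] [0.12264188 0.06982559 0.58007174] 24.45
tabtop 296 [ 0.5127 -0.0143  0.1204] [ 5.331e-01 -4.000e-04  1.283e-01] [ 0.5229 -0.0074  0.1243] [ 0.5234 -0.0073  0.1262]
head 564 [ 0.531  -0.0109  0.0985] [0.5591 0.0117 0.1047] [5.451e-01 4.000e-04 1.016e-01] [5.473e-01 2.000e-04 1.020e-01]
flat/ 317 [ 0.5117 -0.018   0.0869] [0.5578 0.0137 0.0915] [ 0.5348 -0.0022  0.0892] [ 0.5345 -0.0035  0.0883]
collar 1177 [ 0.5187 -0.0235  0.0801] [0.5736 0.0254 0.0867] [0.5461 0.0009 0.0834] [0.5554 0.0048 0.0832]
```

View pics/w12c.png

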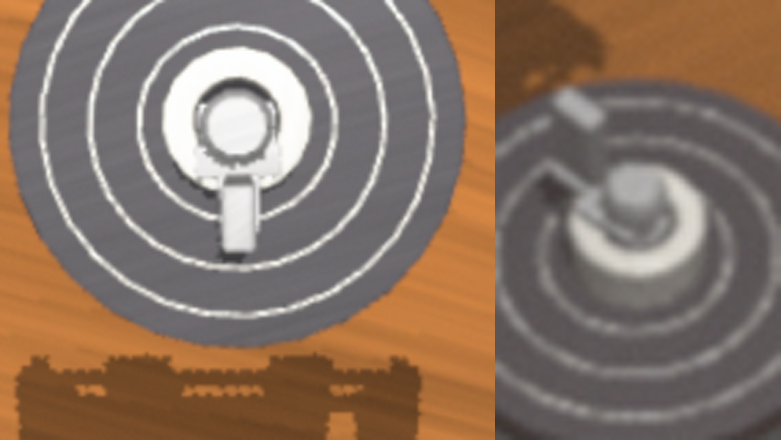

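The clip lies level on the collar, with its tab top at 0.1265 against 0.127 expected. Its tab centre is 25.7 mm from the spindle axis against a nominal 26, so the eye is on the axis within about 0.5 mm. The arm is clear, so I'm handing in.

Run:
```python
from rig import order,bot
print(bot.read_state()["qvel"].round(2));print(order.hand_in())
```

```text
[ 0.19  0.42 -0.09 -0.14  0.13 -0.17]
the job is handed in; nothing more can be done
None
```

I set the collar over the spindle so it lies flat on the disc, then pushed the steel-grey clip sideways into the groove until it snapped. Both parts are released and the job was handed in at about 24.5 s; no verdict is reported.

- **Collar:** its top measures about 0.083–0.084 m, as it should, and it sits about 1.3 mm off the spindle axis against the 6 mm limit.
- **Clip position:** the tab top is at 0.1265 m against 0.127 m expected, so the clip lies level. The tab centre is 25.7 mm from the axis against a nominal 26 mm, so the eye is within about 0.5 mm of centred.
- **Snap:** the push fell from about 8 N to 0, then rose at the bush's own 2.2 N/mm. The clip also held against a pull-back of about 2.8 N.
- **Disagreements:**
  - The highest push I read before the snap was about 8 N, below the stated 12–20 N. The peak probably fell between readings.
  - After the snap the eye read about 0.3 mm beyond the axis, not 2–7 mm. The spindle was unloaded again by then.
- **Not measured:** I did not measure the jaw angles or re-measure the jar, stone block and wooden tool at the end. I never moved the arm into any of the three.

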